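# Clip the tile cutter into its case and hold the lid at balance

### The arm

A 6-joint arm with a two-finger parallel gripper is mounted at the origin on the work surface. World frame = base frame: x ahead of the robot, y to its left, z up, the work surface at z = 0. Lengths are in m, angles in rad, forces in N, time in s.
With the tool pointing down it reaches from about 0.225 to 0.875 m from the base axis. Payload 3.4 kg.
Tool frame: the origin (TCP) lies midway between the tips of the shut fingers; the grasp point (between the pads) lies 19 mm behind it (pinch_z is the distance from the TCP to the grasp point, in m); z points along the fingers, y is the line along which they close (so a half turn about z gives the same grasp; the last joint's range is limited). The gripper opens to 85 mm and grips with 20 to 120 N. Pads are 22 mm wide; open, the fingers measure 114 mm over their backs; the gripper's body (76 mm by 85 mm) begins 54 mm behind the grasp point. The pads swing forward as they close: fully open they stand 13 mm farther back than shut.
Start: joints at [1.218, 0.276, 1.505, -0, 1.361, -0.121], TCP at [0.132, 0.56, 0.231] pointing down, gripper open.
Joint ranges: [-2.89, 2.89], [-0.75, 2.08], [0.22, 2.7], [-1.18, 4.32], [0.11, 2.71], [-2.7, 2.7]. Speed limits (rad/s): [2.57, 2.57, 3.14, 3.14, 3.14, 3.14].

### API

Orientations are given as a unit quaternion [w, x, y, z].
In Python, from rig import get_state, get_image, sign_off, pinch_z gives the robot as it stands.
- The arm moves only by the tool send_rows, never from a script. Its argument "steps" is one flat list of numbers, 5 for each row, row after row: the gripper's target within -1 to 1 (fully open at 1, half-way at 0, shut at -1), then the shift along the tool's x, y, z in cm, then the turn about the tool's z in degrees. In form: [gripper, x, y, z, roll, gripper, x, y, z, roll, ...]. A call has 1 to 12 rows; each row shifts and turns the commanded pose from where the row before left it, along the tool's axes as they then stand; what a row does not reach is not made up. A row lasts 1/10 s, in which the tool goes at most 50 mm and 8.59 degrees, less where a joint would pass 70% of its speed; a pose out of reach is approached as far as the arm can. A call is refused whole if a number of a shift passes 5 or a number of a turn 8.59, either way. A call with a gripper value outside its range is refused whole. The fingers move at their own pace and stop on an object; "newtons" is the grip in N (left out, the last holds). Time passes only in rows, so rows that do not move let the fingers close. It gives the time, the measured TCP pose, the force, the opening and the grip force at its end, in the units of the state.
- get_state(): the state, without advancing time (a new reading comes with each control period).
- get_image(name): name is "scene" or "top" or "wrist"; returns a dict with "color" (400x640x3 uint8, red, green, blue), "mtx" (3x3 intrinsics, pixels), "T" (4x4, takes a point from camera to world coordinates); the wrist camera has in their place "mount" (4x4, takes a point from camera to tool coordinates, whose origin is the TCP and whose axes are the flange's). Camera axes: x right, y down, z forward; pixel columns grow to the right and rows downward; lengths in m; the calibration is good to about 2 mm. A picture is of the moment at which its call begins: read the wrist's pose just before it. There is no depth.
- sign_off(): hands the job in; it is judged then, once.
The state is a dict: "clock": time; "qpos": joint angles; "qd": joint speeds; "effort": joint torques, N m; "position": TCP position; "ee_rot": TCP orientation; "contact_force": force on the tool from outside, world axes, zero at the start; "moment": the same for the moment, N m; "width": finger opening in m; "gripper_force": force on a finger pad.
Only numpy, scipy, OpenCV 4.12 (cv2) and the standard library are available. Lean on these libraries where they do the work, as an engineer would, in place of code of your own. Each camera call takes 0.05 s, during which the arm holds its last target. There are 200 camera calls.

### The job

Put the silver pencil-type tile cutter back into the open tool case: press it down into the yellow clip until it is fully home and the red sprung jaw has snapped back over it, and let go of it. Then take the upper edge of the leaned-back lid, ease it gently forward to the point where it balances and would fall neither shut nor back, and finish with the lid still gripped there, so that its new stay can be screwed on. Do not let the lid drop, and leave everything else on the bench where it lies.

Things in the scene. Friction and masses are not known exactly. Their poses are not given: they have to be found in the camera images.
- cutter_mid (a point): pencil-type tile cutter, a loose rod on the mat: silver barrel 14 mm in diameter, black cap at one end, brass square holder (14 mm, flush) and thin dark tip at the other; 173 mm long, 60 g. Point on its axis, 85 mm from the cap end, where it is gripped (7 mm above the mat as it lies). Its y axis runs along it to the tip. It may go into the clip either way round.
- clip_seat (a point): yellow clip in the tool case: where cutter_mid lies when fully seated, 58 mm above the bench, 27 mm below the case's rim, 28 mm above the insert below. Axes: x level, from the case's front to its hinge side, y along the seated cutter, z up. The cutter goes straight down from above, parallel to y, about 10 N pushes it past the jaw; it may end 10 mm off this point along y.
- clip: the same clip, same origin and axes. Two yellow forks 12 mm wide stand centred 34 mm either side along y, with 56 mm free between them for the fingers. Each is a slot 16 mm wide, open upward: its -x prong rises 24 mm above the origin, the last 8 mm a sloping lead-in; on the +x side the red jaw's two claws (centred 46 mm either side, 8 mm wide, sloping tops reaching 24 mm up) close it.
- jaw (a joint): red sprung jaw of the clip, rad: 0 closed over the cutter, about 0.08 as the barrel is pushed past, 0.45 at most. Two claws on one spindle; their noses hang over the seated barrel. Pushing the cutter down swings the jaw aside towards +x; its spring closes it by itself once the cutter is home.
- case: the open tool case, grey, fixed to the bench, 200 mm (x, front to hinge) by 320 mm (y) by 85 mm high to its rim, walls 8 mm; origin under its centre. The clip lies 20 mm in front of the centre, the hinge 104 mm behind it.
- lid (a joint): angle of the case's lid, rad: 0 shut, 1.57 square to the case, 1.85 leaning back on its stop, where it starts. It falls back above and shut below its balance point, 1.45 (83 degrees open, so leaning 7 degrees forward over the case); hinge friction lets it stand by itself only within about 0.05 of that. Lid 0.4 kg; about 1 N at the edge moves it.
- lid_edge (a point): middle of the lid's front edge, the upper edge while it stands open, about 0.28 m above the bench; half-way through its thickness. The lid is a grey slab 200 mm from hinge to front edge, 320 mm wide, 26 mm thick: grip it across the thickness. Axes turn with the lid: x from this edge down to the hinge, y along the edge, z through the thickness to the outside (away from the robot).
- lid_hinge (a point): middle of the lid's hinge axis at the back of the case, 85 mm above the bench; the axis runs along the case's y. From here lid_edge is at x -204 mm, z +13 mm in the lid's axes, which turn with it as for lid_edge.
- marker_mid (a point): fat marker pen, black with a red cap, 135 mm long, 16 mm in diameter, lying beside the cutter (the two may be either way round); point on its axis. Leave alone.
- hammer_head (a point): steel hammer with black and orange handle, 300 mm long, on the right of the bench; point in the middle of its head. Leave alone.
- screwdriver_tip (a point): yellow-handled screwdriver 180 mm long, on the right of the bench near the robot; point at its tip. Leave alone.
- stay: the new lid stay, a steel strip 120 x 14 x 3 mm on the right of the case; origin under its centre. Leave alone.
- jar: closed jar of grout, 68 mm in diameter, 90 mm high, standing behind the case; origin under its centre. Leave alone.
- shard_a: yellow four-sided tile shard, 48 mm across, 8 mm thick, on the left far part of the bench; origin under its centre. Leave alone.
- shard_b: pale three-sided tile shard, 54 mm across, 8 mm thick, on the left far part of the bench; origin under its centre. Leave alone.
There are look-alikes about, which are no part of the job. There is more than one size of the part that bears cutter_mid; the job needs the smaller.

How it is judged:
By the outcome, as a careful person would: the job done as asked, in the order asked, and still so for the second after the job is handed in, while the arm keeps its last pose, push and grip.
It also fails if it takes over 61 s, if anything falls off the work surface, if the arm or the gripper's body presses on something with over 40 N, if the wrist force passes 120 N, or if a joint passes its speed limit or range.

## Working session

There is one attempt and no reset: what is moved stays moved. The work goes in short steps, Python scripts to look and compute and a tool call to move; the robot and the scene stay as the last step left them, time stands still between calls to the robot, and variables do not carry over. Pictures are saved under pics/ and viewed, at most 10 in all, crops included, and the job is handed in when it is done.

Besides the shell and the picture viewer there is one more tool, called after "Request:" as name(argument=value, ...) on one line, values as JSON. send_rows: Moves the arm, as the interface text tells. Its arguments: {"type":"object","properties":{"steps":{"type":"array"},"newtons":{"type":"number"}},"required":["steps"]}

```bash
ls; mkdir -p pics
cat > h.py <<'E'
import numpy as np, cv2
from rig import get_state, get_image, sign_off, pinch_z
from scipy.spatial.transform import Rotation as R
def rot(q): return R.from_quat([q[1],q[2],q[3],q[0]]).as_matrix()
def cam(name):
    s=get_state(); im=get_image(name)
    if name=="wrist":
        T=np.eye(4);T[:3,:3]=rot(s["ee_rot"]);T[:3,3]=s["position"];im["T"]=T@np.array(im["mount"])
    return im
def ray(im,px):
    d=np.linalg.inv(np.array(im["mtx"]))@np.array([px[0],px[1],1.]);T=np.array(im["T"])
    d=T[:3,:3]@d;return T[:3,3],d/np.linalg.norm(d)
def plane(im,px,z):
    o,d=ray(im,px);return o+d*(z-o[2])/d[2]
def tri(rs):
    A=np.zeros((3,3));b=np.zeros(3)
    for o,d in rs:
        P=np.eye(3)-np.outer(d,d);A+=P;b+=P@o
    x=np.linalg.solve(A,b);return x,[np.linalg.norm((np.eye(3)-np.outer(d,d))@(x-o)) for o,d in rs]
def proj(im,p):
    T=np.linalg.inv(np.array(im["T"]));c=T[:3,:3]@np.array(p)+T[:3,3];u=np.array(im["mtx"])@c;return u[:2]/u[2]
def save(n,c): cv2.imwrite("pics/"+n+".png",cv2.cvtColor(np.ascontiguousarray(c),cv2.COLOR_RGB2BGR))
E
python3 - <<'E'
from h import *
import pickle
d={n:cam(n) for n in("scene","top","wrist")}
pickle.dump(d,open("d0.pkl","wb"))
for n in d: print(n,np.array(d[n]["T"]).round(3).tolist(),np.array(d[n]["mtx"]).round(1).tolist())
save("a",d["top"]["color"]);save("b",d["scene"]["color"]);print(get_state(),pinch_z)
E
```

```text
pics
scene [[-0.729, 0.405, -0.552, 1.31], [0.685, 0.429, -0.589, 0.77], [-0.001, -0.807, -0.59, 0.908], [0.0, 0.0, 0.0, 1.0]] [[471.1, 0.0, 320.5], [0.0, 471.1, 198.1], [0.0, 0.0, 1.0]]
top [[-0.028, -0.991, 0.129, 0.381], [-1.0, 0.026, -0.017, -0.053], [0.013, -0.129, -0.992, 1.427], [0.0, 0.0, 0.0, 1.0]] [[405.5, 0.0, 312.6], [0.0, 405.5, 201.4], [0.0, 0.0, 1.0]]
wrist [[0.231, 0.939, 0.254, 0.068], [0.973, -0.222, -0.062, 0.574], [-0.002, 0.262, -0.965, 0.374], [0.0, 0.0, 0.0, 1.0]] [[330.0, 0.0, 319.8], [0.0, 330.0, 201.3], [0.0, 0.0, 1.0]]
{'clock': 0.15, 'qpos': array([ 1.21802834e+00,  2.76480933e-01,  1.50581594e+00, -1.01037081e-05,
        1.36071490e+00, -1.20981869e-01]), 'qd': array([-6.40239696e-04, -2.00522778e-03, -3.91662940e-03, -1.47827360e-03,
        8.82208497e-05,  1.63940754e-04]), 'effort': array([ 2.67048024e-03, -4.17144263e+01, -2.46033525e+01, -2.16841240e-04,
        7.62557524e-03, -5.63916657e-06]), 'position': array([0.13195185, 0.55926053, 0.23063115]), 'ee_rot': array([-1.61708188e-04,  1.15632725e-01,  9.93291785e-01, -6.90908418e-04]), 'contact_force': array([ 0.43661183, -1.18203469, -0.16040688]), 'moment': array([0.05044429, 0.07755414, 0.06012923]), 'gripper_force': 0.0, 'width': 0.08544051732688474} 0.0187
```

View pics/a.png

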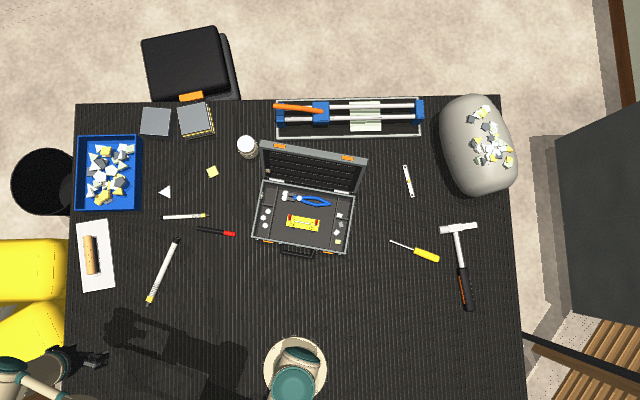

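View pics/b.png

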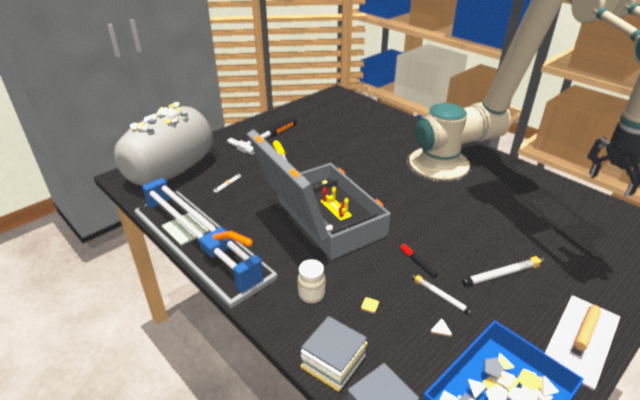

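The top view shows the candidates. Two silver rods: a small one at (185,216) and a longer, fatter one at (162,272). The marker is at (217,231). The clip is at (302,223), and the lid's upper edge runs from about (262,146) to (366,160). I'll check rod sizes and the choice in a close crop.

Run:
```python
from h import *
import pickle
d=pickle.load(open("d0.pkl","rb"))
t=d["top"];s=d["scene"]
for a,b,z in(((162,217.5),(208,214.5),.007),((178,239),(148,304),.01)):
    A,B=plane(t,a,z),plane(t,b,z);print(A.round(3),B.round(3),np.linalg.norm(A-B))
    print(proj(s,A),proj(s,B))
a=cv2.resize(t["color"][130:260,140:380],None,fx=3.2,fy=3.2,interpolation=cv2.INTER_CUBIC)
b=cv2.resize(s["color"][230:330,380:560],None,fx=2,fy=2,interpolation=cv2.INTER_CUBIC)
save("c",a); 
m=cv2.cvtColor(t["color"],cv2.COLOR_RGB2HSV)
# bright blob of small cutter
mask=((m[...,2]>150)).astype(np.uint8); n,l,st,c=cv2.connectedComponentsWithStats(mask)
for i in range(1,n):
    if 140<c[i][0]<380 and 130<c[i][1]<310 and st[i][4]>15: print(st[i],c[i].round(1))
w=d["wrist"]["color"];save("d",np.vstack([w[::1],np.pad(b,((0,0),(0,640-b.shape[1]),(0,0)))]))
```

```text
[0.522 0.451 0.007] [0.529 0.29  0.007] 0.1602882941200874
[465.96474601 308.83858167] [412.14165905 275.69233615]
[0.446 0.393 0.01 ] [0.228 0.491 0.01 ] 0.2383403124277221
[463.40974053 279.80066704] [538.82841451 259.15873952]
[276 125 145  15 384] [346.3 135.7]
[237 135  21  22 287] [246.1 144.3]
[259 140 109  25 705] [313.2 152. ]
[206 166  13  12 100] [211.9 171.3]
[251 178 104  77 547] [303.1 215.8]
[158 186  12  12  81] [165.5 191.5]
[281 190   7  11  53] [284.4 195.1]
[293 195  38  11 210] [311.3 200.1]
[265 208   6   6  26] [267.6 210.9]
[163 213  42   6 148] [184.2 216. ]
[336 213   7   5  26] [339.1 215. ]
[260 215   6   6  25] [262.9 217.3]
[286 214  34  18 384] [302.3 222.5]
[262 223   6   5  25] [264.6 225. ]
[339 222   4   5  18] [340.5 223.9]
[333 229   7   7  29] [336.1 232.1]
[223 230  12   6  50] [228.7 232.9]
[335 239   6   5  27] [337.4 241.2]
[145 242  32  61 347] [161.2 272. ]
```

View pics/c.png

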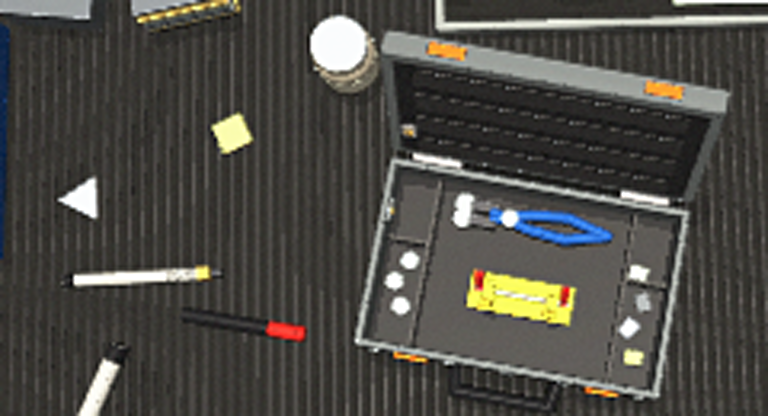

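View pics/d.png

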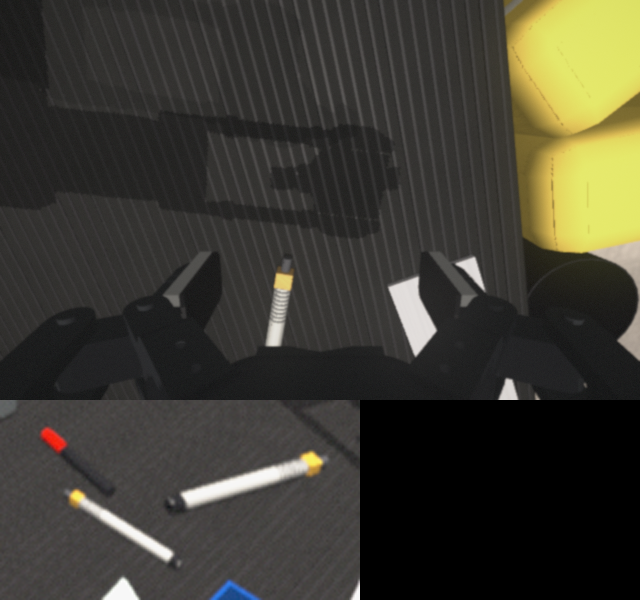

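The crop settles it. The small silver rod, with its cap at top (160,218) and tip at (209,215), is about 0.17 m long, so it is the cutter. The other rod is 0.24 m or more. The marker is black and red and lies beside it. Next I triangulate the cutter, clip and lid latches from the two views.

Run:
```python
from h import *
import pickle
d=pickle.load(open("d0.pkl","rb"))
t=d["top"];s=d["scene"]
def blobs(im,lo,hi,roi,mn=4):
    m=cv2.cvtColor(im["color"],cv2.COLOR_RGB2HSV);k=cv2.inRange(m,lo,hi)
    n,l,st,c=cv2.connectedComponentsWithStats(k)
    return [(c[i].round(1).tolist(),int(st[i][4])) for i in range(1,n) if st[i][4]>=mn and roi[0]<c[i][0]<roi[2] and roi[1]<c[i][1]<roi[3]]
for nm,im,roi in(("top",t,(240,130,380,270)),("scene",s,(230,110,400,260))):
    print(nm,"orange",blobs(im,(8,150,120),(19,255,255),roi));print(nm,"yellow",blobs(im,(24,150,120),(35,255,255),roi));print(nm,"red",blobs(im,(0,150,90),(5,255,255),roi))
for a,b in(((160.3,217.8),(469.5,312)),((209,215.3),(413,275.5))): print("cutter end",tri([ray(t,a),ray(s,b)]))
print("mount",np.array(d["wrist"]["mount"]).round(3).tolist())
b=cv2.resize(s["color"][110:260,230:400],None,fx=4.,fy=4.,interpolation=cv2.INTER_CUBIC);save("e",b)
```

```text
top orange [([279.0, 145.5], 39), ([347.0, 157.8], 38), ([288.0, 216.0], 5), ([263.8, 240.4], 5), ([269.2, 241.3], 6), ([323.8, 251.4], 5), ([329.8, 252.5], 6)]
top yellow [([302.2, 223.1], 279), ([318.2, 220.8], 4)]
top red [([289.2, 215.8], 4), ([316.4, 220.8], 5)]
scene orange [([284.4, 127.2], 69), ([257.2, 139.0], 5), ([341.5, 170.1], 15), ([296.5, 175.8], 4), ([325.0, 197.5], 6), ([379.2, 201.6], 20), ([341.2, 209.9], 32), ([234.0, 237.5], 227)]
scene yellow [([278.3, 146.5], 101), ([336.4, 205.1], 356)]
scene red [([324.4, 191.9], 37), ([341.8, 204.2], 5), ([340.0, 210.0], 5)]
cutter end (array([0.52117679, 0.45931231, 0.00200517]), [np.float64(0.001268949227555367), np.float64(0.0012689492275552614)])
cutter end (array([0.52493896, 0.28881933, 0.00411838]), [np.float64(0.00158261267531386), np.float64(0.0015826126753138948)])
mount [[-0.001, -0.965, -0.262, 0.065], [1.0, -0.001, -0.0, -0.001], [0.0, -0.262, 0.965, -0.144], [0.0, 0.0, 0.0, 1.0]]
```

View pics/e.png

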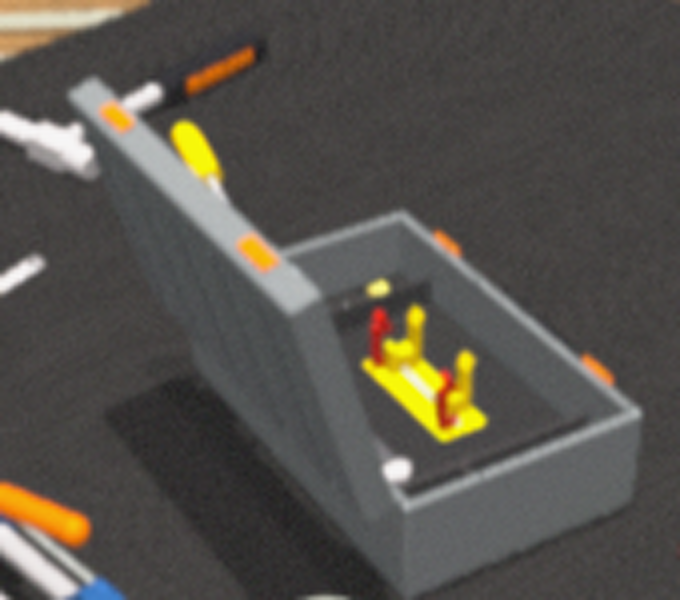

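The scene crop shows the lid-edge latches at scene (259,139) and (294,173). The rim corners are at (331,163), (389,212) and (330,236). The clip's prongs stand up at (334,187) and (346,199), with the red claws on the hinge side.

```bash
cat > m.py <<'E'
from h import *
import pickle
d=pickle.load(open("d0.pkl","rb"))
t=d["top"];s=d["scene"]
P={}
for n,a,b in(("latchL",(279,145.5),(294.5,173)),("latchR",(347,157.8),(259.2,139.2)),("FL",(251.6,236.9),(389.5,212.5)),("HL",(263.4,180.6),(330.5,235.8)),("FR",(346.3,252.8),(330.8,163.3))):
    x,r=tri([ray(t,a),ray(s,b)]);P[n]=x;print(n,x.round(4),np.round(r[0],4))
P["HR"]=plane(t,(354.7,195.9),.085);print(P["HR"])
ya=P["FL"]-P["FR"];ya[2]=0;print("len",np.linalg.norm(ya),"depth",np.linalg.norm(P["FL"]-P["HL"]))
yd=ya/np.linalg.norm(ya);y2=P["latchL"]-P["latchR"];print("latch dist",np.linalg.norm(y2));y2[2]=0;y2/=np.linalg.norm(y2)
print("yaw of case y from world y, deg",[np.degrees(np.arctan2(-v[0],v[1])) for v in(yd,y2)])
c=(P["FL"]+P["FR"]+P["HL"]+P["HR"])/4;yy=yd+y2;yy/=np.linalg.norm(yy);xx=np.array([yy[1],-yy[0],0])
print("centre",c,"xx",xx)
print("clip",c-.02*xx,"hinge",c+.104*xx,"edge now pred",c+.1727*xx, "latch mid",(P["latchL"]+P["latchR"])/2)
print("yellow base centre from views",plane(t,(302.2,223.1),.045), plane(s,(336.4,205.1),.045))
E
python3 m.py
python3 - <<'E'
from h import *
s=get_state();M=rot(s["ee_rot"]);print(M.round(3),s["position"])
E
```

```text
latchL [0.6957 0.0209 0.2778] 0.0009
latchR [ 0.6544 -0.1757  0.2766] 0.001
FL [0.4417 0.1297 0.0812] 0.0014
HL [0.6315 0.0869 0.0789] 0.0009
FR [ 0.3787 -0.1793  0.0795] 0.0044
[ 0.56985739 -0.21758218  0.085     ]
len 0.31536743883927615 depth 0.19453692481582344
latch dist 0.20083283461397347
yaw of case y from world y, deg [np.float64(-11.516692570269463), np.float64(-11.856124875086344)]
centre [ 0.50544419 -0.04508703  0.08115878] xx [ 0.97927089 -0.20255501  0.        ]
clip [ 0.48585877 -0.04103593  0.08115878] hinge [ 0.60728836 -0.06615275  0.08115878] edge now pred [ 0.67456427 -0.08006828  0.08115878] latch mid [ 0.67507821 -0.077398    0.27718404]
yellow base centre from views [ 0.48648948 -0.03922749  0.045     ] [ 0.4918927  -0.03172642  0.045     ]
[[-0.973  0.23  -0.   ]
 [ 0.23   0.973 -0.001]
 [ 0.    -0.001 -1.   ]] [0.13195185 0.55926053 0.23063115]
```

Request:
send_rows(steps=[1,-3.5,-0.75,0.4,0,1,-3.5,-0.75,0.4,0,1,-3.5,-0.75,0.4,0,1,-3.5,-0.75,0.4,0,1,-3.5,-0.75,0.4,0,1,-3.5,-0.75,0.4,0,1,-3.5,-0.75,0.4,0,1,-3.5,-0.75,0.4,0,1,-3.5,-0.75,0.4,0,1,-3.5,-0.75,0.4,0,1,-3.5,-0.75,0.4,0,1,-3.5,-0.75,0.4,0])

```text
clock: 1.35
position: [0.5213, 0.3747, 0.1828]
ee_rot: [-0.0, 0.116, 0.993, -0.0]
contact_force: [0.1, 0.2, -0.8]
width: 0.0852
gripper_force: 0.0
```

Request:
send_rows(steps=[1,0,0,0,7.5,1,0,0,0,7.5,1,0,0,0,7.5,1,0,0,0,7.5,1,0,0,0,7.5,1,0,0,0,7.5,1,0,0,0,7.5,1,0,0,0,7.5,1,0,0,0,7.5,1,0,0,0,7.5,1,0,0,0,0,1,0,0,0,0])

```text
clock: 2.55
position: [0.5201, 0.3755, 0.183]
ee_rot: [-0.0, 0.695, 0.719, -0.0]
contact_force: [0.7, -0.4, -0.6]
width: 0.0856
gripper_force: 0.0
```

Run:
```python
from h import *
import pickle
w=cam("wrist");s=get_state();print(s["position"],rot(s["ee_rot"]).round(3),s["clock"],s["width"],s["qpos"].round(2))
pickle.dump(w,open("w1.pkl","wb"));save("f",w["color"])
print(proj(w,(.521,.459,.007)),proj(w,(.525,.289,.007)))
```

```text
[0.52009555 0.37553106 0.18308591] [[-0.032  0.999 -0.   ]
 [ 0.999  0.032 -0.   ]
 [-0.    -0.    -1.   ]] 2.6 0.08525692155326853 [0.52 0.4  1.43 0.   1.31 0.48]
[323.22031327  91.01232888] [321.4693934  260.52437694]
```

View pics/f.png

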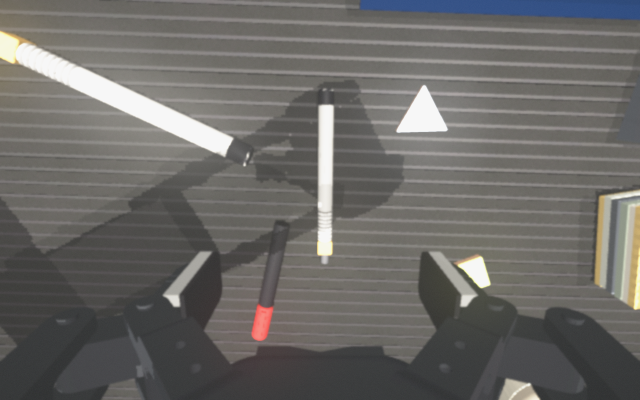

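The wrist view shows the cutter cap end at (327,88) and tip at (324.5,263). The marker's near end is at (282,222), which is clear of the fingers.

Run:
```python
from h import *
import pickle
w=pickle.load(open("w1.pkl","rb"));d=pickle.load(open("d0.pkl","rb"))
T=np.array(w["T"]);print(T[:3,3])
A=plane(w,(327,88),.007);B=plane(w,(324.5,263),.007);print(A,B,np.linalg.norm(A-B));u=(B-A)/np.linalg.norm(B-A);g=A+.085*u
print("heights",[tri([ray(w,a),ray(d["scene"],b)])[0] for a,b in(((327,88),(469.5,312)),((324.5,263),(413,275.5)))])
s=get_state();M=rot(s["ee_rot"]);tgt=g.copy();tgt[2]=.007-.0
print("grip",g,"axis angle",np.degrees(np.arctan2(u[0],-u[1])),"tool xy shift cm",(M.T@(g-s["position"])*100).round(2))
print("marker end",plane(w,(282,222),.008))
```

```text
[0.5185937  0.44074531 0.32676953]
[0.52437953 0.46173667 0.007     ] [0.52829956 0.28624943 0.007     ] 0.17553101930075463
heights [array([0.52436393, 0.46179662, 0.00675616]), array([0.52806403, 0.29033044, 0.00994375])]
grip [0.52627779 0.37675787 0.007     ] axis angle 1.2796597498575746 tool xy shift cm [ 0.1   0.63 17.61]
marker end [0.4833826  0.33092907 0.008     ]
```

Request:
send_rows(newtons=60, steps=[1,0.1,0.6,2.5,0.5,1,0,0,2.5,0,1,0,0,2.5,0,1,0,0,2.5,0,1,0,0,2.5,0,1,0,0,2,0,1,0,0,1.5,0,1,0,0,1,0,1,0,0,0.5,0,1,0,0,0.2,0,1,0,0,0,0,1,0,0,0,0])

```text
clock: 3.8
position: [0.5267, 0.3771, 0.0071]
ee_rot: [0.0, 0.699, 0.715, 0.001]
contact_force: [0.2, 0.6, 0.1]
width: 0.0853
gripper_force: 0.0
```

Request:
send_rows(steps=[0.3,0,0,0,0,-0.3,0,0,0,0,-0.6,0,0,0,0,-1,0,0,0,0,-1,0,0,0,0,-1,0,0,0,0,-1,0,0,0,0,-1,0,0,0,0,-1,0,0,0,0,-1,0,0,0,0])

```text
clock: 4.8
position: [0.5263, 0.3768, 0.0066]
ee_rot: [0.0, 0.7, 0.715, 0.0]
contact_force: [-1.8, -0.5, 5.7]
width: 0.0109
gripper_force: 58.8
```

Width 10.9 mm means the tips hold above the barrel's centre, so I'll reopen, go lower and grip again.

Request:
send_rows(steps=[-0.3,0,0,0,0,-0.3,0,0,0,0,-0.3,0,0,0.3,0,-0.3,0,0,0.2,0,-0.3,0,0,0,0,-1,0,0,0,0,-1,0,0,0,0,-1,0,0,0,0,-1,0,0,0,0,-1,0,0,0,0])

```text
clock: 5.8
position: [0.5262, 0.3768, 0.0013]
ee_rot: [0.0, 0.7, 0.715, 0.0]
contact_force: [0.0, 0.4, -0.2]
width: 0.0117
gripper_force: 58.5
```

Request:
send_rows(steps=[-1,0,0,-1,0,-1,0,0,-2,0,-1,0,0,-3,0,-1,0,0,-4,0,-1,0,0,-4,0,-1,0,0,-4,0,-1,0,0,-2,0,-1,0,0,0,0,-1,0,0,0,0])

```text
clock: 6.7
position: [0.5257, 0.3766, 0.2013]
ee_rot: [-0.0, 0.7, 0.715, -0.0]
contact_force: [-1.2, 0.9, -1.7]
width: 0.0111
gripper_force: 58.6
```

Run:
```python
from h import *
import pickle
w=cam("wrist");s=get_state();sc=cam("scene");print(s["position"],rot(s["ee_rot"]).round(3),s["clock"],s["width"],s["gripper_force"],s["contact_force"])
pickle.dump((w,sc),open("w2.pkl","wb"))
p=proj(sc,s["position"]).astype(int);x,y=np.clip(p-[100,75],0,[440,250]);print(x,y)
c=cv2.resize(sc["color"][y:y+150,x:x+200],None,fx=3,fy=3)[:, :]
save("g",np.hstack([cv2.resize(w["color"][:],(400,250)),cv2.resize(c,(400,250))]))
```

```text
[0.52519621 0.37622107 0.20000053] [[-0.021  1.    -0.002]
 [ 1.     0.021 -0.001]
 [-0.001 -0.002 -1.   ]] 6.75 0.011301792762423452 58.605008125305176 [-1.02414992 -0.01428768 -1.06600261]
352 160
```

View pics/g.png

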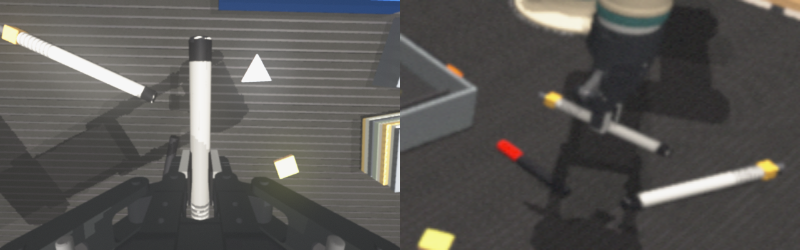

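The cutter is held. The cap end is at wrist (320,59), and in the scene view it lies level across the fingers. Next I go to a look pose beside the clip.

Request:
send_rows(steps=[-1,-3.4,-0.9,-0.1,0,-1,-3.4,-0.9,-0.1,0,-1,-3.4,-0.9,-0.1,0,-1,-3.4,-0.9,-0.1,0,-1,-3.4,-0.9,-0.1,0,-1,-3.4,-0.9,-0.1,0,-1,-3.4,-0.9,-0.1,0,-1,-3.4,-0.9,-0.1,0,-1,-3.4,-0.9,-0.1,0,-1,-3.4,-0.9,-0.1,0,-1,-3.4,-0.9,-0.1,0,-1,-3.0,-0.7,-0.1,0])

```text
clock: 8.0
position: [0.427, -0.0306, 0.2116]
ee_rot: [-0.002, 0.7, 0.714, -0.001]
contact_force: [0.1, -0.5, 0.1]
width: 0.0113
gripper_force: 58.6
```

Request:
send_rows(steps=[-1,0,0,0,6.5,-1,0,0,0,6.4,-1,0,0,0,0,-1,0,0,0,0,-1,0,0,0,0])

```text
clock: 8.5
position: [0.4284, -0.0291, 0.2126]
ee_rot: [-0.001, 0.775, 0.632, -0.0]
contact_force: [0.1, -0.2, -1.4]
width: 0.0114
gripper_force: 58.7
```

Run:
```python
from h import *
import pickle
w0,sc0=pickle.load(open("w2.pkl","rb"))
x,r=tri([ray(w0,(320,60)),ray(sc0,(485,250.5))]);print("cap top-ish",x,r)
o,dd=ray(sc0,(423.5,218.8));k=(x[0]+.004-o[0])/dd[0];print("tip",o+k*dd)
w=cam("wrist");s=get_state();print(s["position"],rot(s["ee_rot"]).round(3),s["clock"],s["width"])
t=cam("top");sc=cam("scene");pickle.dump((w,t,sc),open("w3.pkl","wb"));save("h",np.vstack([w["color"],cv2.resize(sc["color"][150:240,290:410],None,fx=2.2,fy=2.2,interpolation=cv2.INTER_CUBIC)] if 0 else [w["color"]]))
for n,p in(("prong+",(-.0105,.034,.024)),("prong-",(-.0105,-.034,.024)),("claw+",(.008,.046,.024)),("claw-",(.008,-.046,.024))):
    q=np.array([.487,-.040,.058])+p[0]*np.array([.979,-.203,0])+p[1]*np.array([.203,.979,0])+np.array([0,0,p[2]]);print(n,proj(w,q),proj(sc,q))
```

```text
cap top-ish [0.52515483 0.4599338  0.20765396] [np.float64(0.0011905283294709756), np.float64(0.0011905283294709472)]
tip [0.52915483 0.29689581 0.20364532]
[ 0.42857687 -0.02912472  0.21281299] [[ 0.201  0.98  -0.001]
 [ 0.98  -0.201  0.   ]
 [ 0.    -0.001 -1.   ]] 8.55 0.011441475812377451
prong+ [378.58140108 149.47936953] [345.04524272 198.00868608]
prong- [374.85301639 227.1828792 ] [332.68144233 186.8793098 ]
claw+ [401.94280924 134.73712179] [342.09359591 202.00978842]
claw- [395.03253071 239.9571842 ] [325.50087971 186.78216193]
```

View pics/h.png

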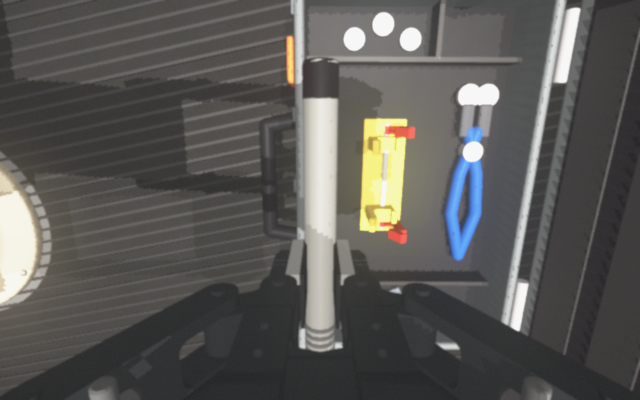

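Run:
```python
from h import *
import pickle
w,t,sc=pickle.load(open("w3.pkl","rb"))
a=cv2.resize(w["color"][110:245,350:425],None,fx=4.4,fy=4.4,interpolation=cv2.INTER_CUBIC)
b=cv2.resize(sc["color"][165:225,310:365],None,fx=8,fy=8,interpolation=cv2.INTER_CUBIC)
H=max(a.shape[0],b.shape[0]);pad=lambda x:np.pad(x,((0,H-x.shape[0]),(0,0),(0,0)))
print(a.shape,b.shape);save("i",np.hstack([pad(a),pad(b)]))
```

```text
(594, 330, 3) (480, 440, 3)
```

View pics/i.png

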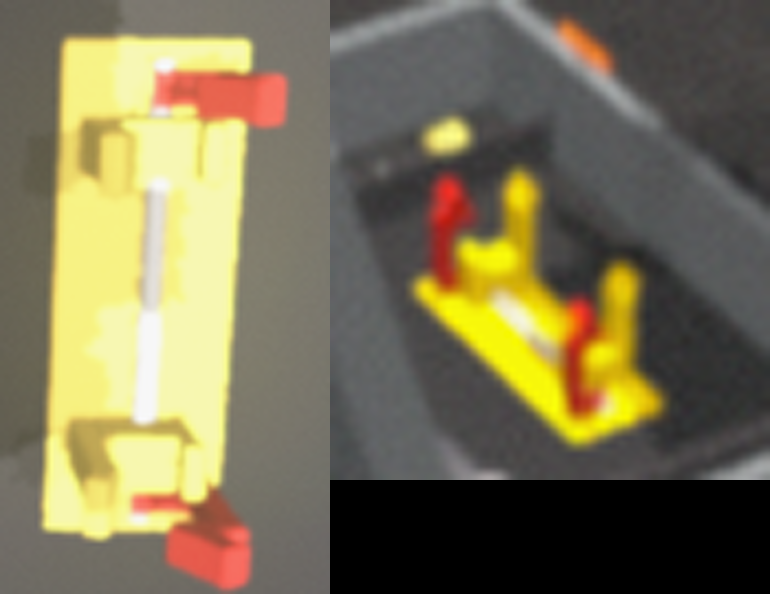

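The clip is clear in both crops. In the wrist view the prong tops are at (376,147) and (372,225), and the slot floor runs to columns 395.5 and 391.6. The jaw is closed. The cutter needs about 6.05 cm along tool y, 0.3 cm along tool x, then straight down.

Request:
send_rows(steps=[-1,0.1,2,0,0,-1,0.1,2,0,0,-1,0.1,1.5,0,0,-1,0,0.55,1,0,-1,0,0,3,0,-1,0,0,3,0,-1,0,0,2.5,0,-1,0,0,1.5,0,-1,0,0,0,0,-1,0,0,0,0])

```text
clock: 9.65
position: [0.4882, -0.0386, 0.1031]
ee_rot: [-0.0, 0.775, 0.632, -0.0]
contact_force: [-0.3, -0.2, -0.0]
width: 0.0117
gripper_force: 58.7
```

Run:
```python
from h import *
import pickle
from rig import get_image
w0,t0,sc0=pickle.load(open("w3.pkl","rb"))
for n,a,b in(("prong+",(376.1,146.8),(346.5,199)),("prong-",(372.,225.5),(333.8,187.2)),("claw+",(411.6,132.7),(341.3,203.7)),("claw-",(400,235),(325,188))):
    x,r=tri([ray(w0,a),ray(sc0,b)]);c=x-np.array([.487,-.04,.058]);print(n,x.round(4),"case frame",np.round([c@[.979,-.203,0],c@[.203,.979,0],c[2]],4),r[0].round(4))
s=get_state();print(s["position"],s["contact_force"],s["clock"],s["width"])
w=cam("wrist");sc=cam("scene");pickle.dump((w,sc),open("w4.pkl","wb"))
m=cv2.cvtColor(w["color"],cv2.COLOR_RGB2HSV)
for nm,lo,hi in(("red",(0,150,80),(6,255,255)),("yel",(22,120,100),(35,255,255))):
    k=cv2.inRange(m,lo,hi);k[:, :200]=0;k[:,440:]=0;n,l,st,c=cv2.connectedComponentsWithStats(k);print(nm,[st[i].tolist() for i in range(1,n) if st[i][4]>30])
```

```text
prong+ [ 0.4818 -0.0015  0.0794] case frame [-0.0129  0.0366  0.0214] 0.001
prong- [ 0.4675 -0.0691  0.0809] case frame [-0.0132 -0.0325  0.0229] 0.0004
claw+ [0.5113 0.0048 0.0809] case frame [0.0147 0.0488 0.0229] 0.0018
claw- [ 0.4906 -0.0833  0.0815] case frame [ 0.0124 -0.0416  0.0235] 0.0002
[ 0.48821415 -0.03859109  0.10305342] [-0.32456434 -0.1725619  -0.04584122] 9.65 0.011658198074370603
red [[339, 138, 16, 21, 310]]
yel [[286, 127, 18, 112, 1451], [339, 127, 16, 13, 45], [337, 160, 17, 87, 469]]
```

Request:
send_rows(steps=[-1,0,-0.05,1,0,-1,0,0,1,0,-1,0,0,0.5,0,-1,0,0,0.4,0,-1,0,0,0.3,0,-1,0,0,0,0])

```text
clock: 10.35
position: [0.4878, -0.0385, 0.0709]
ee_rot: [-0.0, 0.775, 0.631, -0.0]
contact_force: [-1.1, -0.5, -0.0]
width: 0.0112
gripper_force: 58.9
```

Request:
send_rows(steps=[-1,0,0,0.2,0,-1,0,0,0.2,0,-1,0,0,0.2,0,-1,0,0,0,0])

```text
clock: 10.75
position: [0.4864, -0.0382, 0.0657]
ee_rot: [-0.001, 0.775, 0.631, -0.001]
contact_force: [-5.0, 1.3, 4.8]
width: 0.0113
gripper_force: 59.5
```

Request:
send_rows(steps=[-1,0,0,0.2,0,-1,0,0,0.2,0,-1,0,0,0.2,0,-1,0,0,0,0])

```text
clock: 11.15
position: [0.4863, -0.0382, 0.0592]
ee_rot: [-0.001, 0.775, 0.631, -0.001]
contact_force: [-3.8, 0.9, 3.0]
width: 0.0112
gripper_force: 59.2
```

Request:
send_rows(steps=[-1,0,0,0.2,0,-1,0,0,0.2,0,-1,0,0,0.2,0,-1,0,0,0,0])

```text
clock: 11.55
position: [0.4885, -0.0387, 0.0529]
ee_rot: [0.0, 0.775, 0.631, 0.0]
contact_force: [-2.2, 0.4, -2.1]
width: 0.0116
gripper_force: 58.7
```

Request:
send_rows(steps=[-1,0,0,0.1,0,-1,0,0,0.1,0,-1,0,0,0,0,-1,0,0,0,0])

```text
clock: 11.95
position: [0.4885, -0.0387, 0.0521]
ee_rot: [0.0, 0.775, 0.631, 0.0]
contact_force: [-3.8, 0.6, 6.9]
width: 0.0111
gripper_force: 59.7
```

Request:
send_rows(steps=[-1,0,0,0.1,0,-1,0,0,0,0,-1,0,0,-0.1,0,-0.5,0,0,0,0,-0.2,0,0,0,0,-0.1,0,0,0,0,-0.1,0,0,0,0,-0.1,0,0,0,0])

```text
clock: 12.75
position: [0.4884, -0.0387, 0.0512]
ee_rot: [0.0, 0.775, 0.631, 0.0]
contact_force: [0.3, -0.8, -0.1]
width: 0.0384
gripper_force: 0.0
```

Request:
send_rows(steps=[-0.1,0,0,-1,0,-0.1,0,0,-2,0,-0.1,0,0,-3,0,-0.1,0,0,-3,0,-0.1,0,0,-3,0,-0.1,0,0,-3,0,-0.1,0,0,-3,0,-0.1,-1,-1,-3,0,-0.1,-1,-1,-2,0,-0.1,0,0,0,0,-0.1,0,0,0,0])

```text
clock: 13.85
position: [0.4645, -0.0541, 0.2816]
ee_rot: [0.0, 0.776, 0.631, 0.001]
contact_force: [-0.8, -0.3, -1.2]
width: 0.0385
gripper_force: 0.0
```

Run:
```python
from h import *
import pickle
w=cam("wrist");s=get_state();sc=cam("scene");t=cam("top");print(s["position"],s["clock"],s["width"],s["contact_force"])
pickle.dump((w,sc,t),open("w5.pkl","wb"))
c=np.array([.4872,-.0382,.058]);X=np.array([.979,-.203,0]);Y=np.array([.203,.979,0]);Z=np.array([0,0,1])
print("claws w",proj(w,c+.0135*X+.046*Y+.024*Z),proj(w,c+.0135*X-.046*Y+.024*Z),"ends",proj(w,c+.085*Y),proj(w,c-.088*Y))
u=proj(w,c).astype(int);v=proj(sc,c).astype(int);print(u,v)
x0,y0=max(0,u[0]-75),max(0,u[1]-110)
a=cv2.resize(w["color"][y0:y0+200,x0:x0+150],(435,580),interpolation=cv2.INTER_CUBIC)
b=cv2.resize(sc["color"][v[1]-40:v[1]+40,v[0]-25:v[0]+25],(362,580),interpolation=cv2.INTER_CUBIC)
print(x0,y0);save("j",np.hstack([a,b]))
```

```text
[ 0.46429016 -0.05382043  0.28068866] 13.9 0.03818803874600766 [-0.72319353  0.50715316 -1.04074992]
claws w [351.0673923  110.83179287] [349.03084313 199.40509344] ends [336.88125389  72.1355865 ] [335.03844849 228.5903382 ]
[335 153] [336 200]
260 43
```

View pics/j.png

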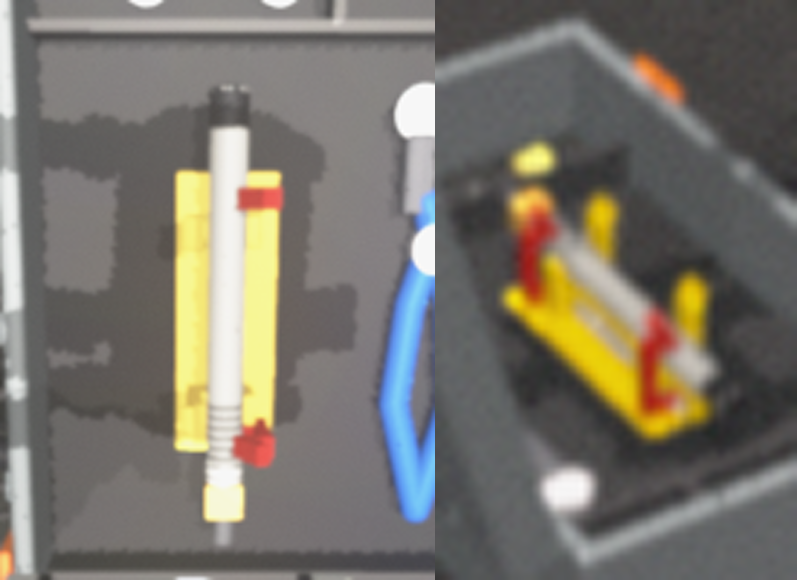

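The cutter lies down in the slot with both red claws over the barrel. Its cap is at wrist (339,73) and its tip at (337,231), both about 2 px from prediction. Next the lid: I move above its edge with the gripper open.

Request:
send_rows(steps=[1,0,0,-3,0,1,0,0,-3,0,1,0.2,2.1,0,0,1,0.2,2.1,0,0,1,0.2,2.1,0,0,1,0.2,2.1,0,0,1,0.2,2.1,0,0,1,0.2,2.1,0,0,1,0.2,2.1,0,0,1,0.2,2.1,0,0,1,0.2,2.1,0,0,1,0.2,1.9,0,0])

```text
clock: 15.2
position: [0.6734, -0.0763, 0.339]
ee_rot: [-0.001, 0.775, 0.632, -0.001]
contact_force: [0.5, 0.9, -0.1]
width: 0.0856
gripper_force: 0.0
```

Request:
send_rows(steps=[1,0,0,0,0,1,0,0,0,0,1,0,0,0,0])

```text
clock: 15.5
position: [0.6715, -0.0764, 0.3407]
ee_rot: [-0.001, 0.775, 0.632, -0.001]
contact_force: [-0.5, 0.1, 0.3]
width: 0.0854
gripper_force: 0.0
```

```bash
cat > lat.py <<'E'
from h import *
s=get_state();print(s["position"],s["clock"],s["width"],s["gripper_force"],s["contact_force"].round(1))
C=np.array([.4872,-.0382,.058]);X=np.array([.979,-.203,0]);Y=np.array([.203,.979,0]);H=C+.124*X
def blobs(im,box):
    m=cv2.cvtColor(im["color"],cv2.COLOR_RGB2HSV);k=cv2.inRange(m,(8,140,110),(20,255,255))
    k2=np.zeros_like(k);x0,y0,x1,y1=box;k2[y0:y1,x0:x1]=k[y0:y1,x0:x1]
    n,l,st,c=cv2.connectedComponentsWithStats(k2);return [(c[i].round(1).tolist(),int(st[i][4])) for i in range(1,n) if st[i][4]>3]
import sys
for n in("top","scene","wrist"):
    im=cam(n)
    for th in(1.85,1.45):
        e=H+X*(-.204*np.cos(th)+.013*np.sin(th));e[2]=.085+.204*np.sin(th)+.013*np.cos(th)
        q=[proj(im,e+k*.1*Y) for k in(1,-1)]
        print(n,th,"pred",np.round(q,1).tolist())
    allq=[]
    b=blobs(im,(250,100,380,200) if n=="top" else (235,110,345,220) if n=="scene" else (0,0,640,400));print(n,b)
E
python3 lat.py
```

```text
[ 0.67150317 -0.07638277  0.3406593 ] 15.5 0.08540507565093966 0.0 [-0.5  0.1  0.3]
top 1.85 pred [[278.9, 145.6], [346.6, 157.6]]
top 1.45 pred [[273.4, 171.5], [342.4, 183.8]]
top [([276.9, 105.8], 46), ([274.2, 144.5], 8), ([347.0, 157.7], 44)]
scene 1.85 pred [[293.9, 173.1], [258.6, 139.0]]
scene 1.45 pred [[321.9, 160.0], [284.4, 128.0]]
scene [([283.1, 127.8], 66), ([259.0, 138.9], 14), ([293.2, 172.4], 25), ([341.5, 170.0], 16), ([323.8, 188.2], 17), ([324.5, 198.9], 14), ([339.6, 212.8], 18), ([342.2, 212.5], 11)]
wrist 1.85 pred [[326.1, 49.6], [324.9, 343.3]]
wrist 1.45 pred [[179.4, 45.8], [211.2, 354.4]]
wrist [([498.5, 78.9], 2991), ([327.0, 48.8], 1204), ([82.5, 79.5], 173), ([187.0, 128.3], 51), ([193.2, 191.8], 24), ([196.1, 197.3], 7), ([111.0, 242.9], 116), ([324.9, 338.6], 366)]
```

The predicted latch positions match all three views to about 1 px. I descend over the edge.

Request:
send_rows(newtons=20, steps=[1,0,0.1,1.5,0,1,0,0,1.5,0,1,0,0,1.5,0,1,0,0,1.5,0,1,0,0,1.2,0,1,0,0,1,0,1,0,0,0.5,0,1,0,0,0,0,1,0,0,0,0])

```text
clock: 16.55
position: [0.6735, -0.077, 0.2548]
ee_rot: [0.0, 0.775, 0.631, 0.0]
contact_force: [-0.7, 0.3, 0.2]
width: 0.0856
gripper_force: 0.0
```

Request:
send_rows(steps=[0.5,0,0,0,0,0.3,0,0,0,0,0.1,0,0,0,0,0,0,0,0,0,-0.1,0,0,0,0,-0.15,0,0,0,0,-0.2,0,0,0,0,-0.25,0,0,0,0,-0.25,0,0,0,0])

```text
clock: 17.45
position: [0.6725, -0.0767, 0.2543]
ee_rot: [-0.001, 0.775, 0.632, -0.001]
contact_force: [-2.4, 1.5, 1.7]
width: 0.0322
gripper_force: 2.3
```

Request:
send_rows(steps=[-1,0,0,0,0,-1,0,0,0,0,-1,0,0,0,0,-1,0,0,0,0])

```text
clock: 17.85
position: [0.6725, -0.0767, 0.2545]
ee_rot: [-0.001, 0.775, 0.631, -0.0]
contact_force: [-4.3, -0.2, 3.5]
width: 0.0312
gripper_force: 20.0
```

Request:
send_rows(steps=[-1,0,-0.3,-0.1,0,-1,0,-0.3,-0.1,0,-1,0,-0.3,-0.1,0,-1,0,-0.3,-0.1,0,-1,0,-0.3,-0.1,0,-1,0,-0.3,-0.1,0,-1,0,-0.3,-0.06,0,-1,0,-0.3,-0.06,0,-1,0,-0.3,-0.06,0,-1,0,-0.3,-0.06,0,-1,0,-0.3,-0.06,0,-1,0,-0.3,-0.06,0])

```text
clock: 19.05
position: [0.6384, -0.0696, 0.265]
ee_rot: [0.001, 0.775, 0.631, 0.001]
contact_force: [1.0, 1.4, 5.2]
width: 0.0267
gripper_force: 18.8
```

```bash
python3 lat.py | grep -v wrist
```

```text
[ 0.63844299 -0.06960434  0.26502452] 19.05 0.026710112394632324 18.76311942731263 [1.  1.4 5.2]
top 1.85 pred [[278.9, 145.6], [346.6, 157.6]]
top 1.45 pred [[273.4, 171.5], [342.4, 183.8]]
top [([279.0, 105.8], 68), ([273.7, 156.8], 24), ([344.8, 169.4], 43)]
scene 1.85 pred [[293.9, 173.1], [258.6, 139.0]]
scene 1.45 pred [[321.9, 160.0], [284.4, 128.0]]
scene [([273.5, 133.6], 11), ([307.0, 164.3], 23), ([341.5, 170.0], 16), ([325.8, 188.0], 4), ([338.9, 209.9], 8), ([342.2, 212.5], 11), ([341.5, 216.0], 4)]
```

Request:
send_rows(steps=[-1,0,-0.35,-0.03,0,-1,0,-0.35,-0.03,0,-1,0,-0.35,-0.03,0,-1,0,-0.35,-0.03,0,-1,0,-0.35,-0.02,0,-1,0,-0.35,0,0,-1,0,-0.35,0,0,-1,0,-0.35,0,0,-1,0,-0.35,0,0,-1,0,-0.3,0,0,-1,0,-0.2,0,0,-1,0,0,0,0])

```text
clock: 20.4
position: [0.6067, -0.063, 0.2668]
ee_rot: [0.005, 0.775, 0.631, 0.004]
contact_force: [8.1, -0.2, 2.3]
width: 0.0257
gripper_force: 47.4
```

Request:
send_rows(steps=[-1,0,0,0,0,-1,0,0,0,0])

```text
clock: 20.6
position: [0.6068, -0.063, 0.2668]
ee_rot: [0.004, 0.775, 0.631, 0.004]
contact_force: [8.2, -0.0, 3.1]
width: 0.0261
gripper_force: 47.2
```

```bash
python3 lat.py
python3 - <<'E'
from h import *
p=get_state()["position"];print("X from clip",(p-np.array([.4872,-.0382,0]))@[.979,-.203,0])
E
```

```text
[ 0.60675833 -0.0629723   0.26678113] 20.6 0.02611686931763804 47.20952646341175 [ 8.2 -0.   3.1]
top 1.85 pred [[278.9, 145.6], [346.6, 157.6]]
top 1.45 pred [[273.4, 171.5], [342.4, 183.8]]
top [([296.7, 107.7], 257), ([270.0, 168.2], 10), ([348.2, 180.8], 4)]
scene 1.85 pred [[293.9, 173.1], [258.6, 139.0]]
scene 1.45 pred [[321.9, 160.0], [284.4, 128.0]]
scene [([285.6, 127.7], 21), ([319.3, 160.1], 32), ([341.6, 170.2], 17), ([338.9, 209.9], 8), ([342.2, 212.5], 11), ([341.5, 216.0], 4)]
wrist 1.85 pred [[511.9, 13.2], [453.7, 439.4]]
wrist 1.45 pred [[288.3, 2.3], [298.7, 464.1]]
wrist [([309.6, 31.8], 846), ([615.3, 111.8], 3101), ([94.0, 71.6], 259), ([218.7, 126.5], 21), ([217.2, 134.5], 24), ([224.8, 208.8], 38), ([126.6, 270.3], 170)]
X from clip 0.12210603515610936
```

The pads are nearly flush and wedging: the latches put the lid near 1.49, with 47 N on a pad. I ease the grip a little so the slab can turn, then re-grip.

Request:
send_rows(steps=[-0.42,0,0,0,0,-0.4,0,0,0,0,-0.38,0,0,0,0,-0.36,0,0,0,0,-0.34,0,0,0,0,-0.32,0,0,0,0,-0.3,0,0,0,0,-0.3,0,0,0,0])

```text
clock: 21.55
position: [0.6011, -0.0621, 0.2641]
ee_rot: [-0.001, 0.775, 0.631, -0.001]
contact_force: [0.1, 0.1, -1.0]
width: 0.03
gripper_force: 0.1
```

```bash
python3 lat.py|grep -v pred
python3 - <<'E'
from h import *
p=get_state()["position"];print("X from clip",(p-np.array([.4872,-.0382,0]))@[.979,-.203,0])
E
```

```text
[ 0.60108601 -0.06213744  0.26405994] 21.55 0.029967969627784172 0.05080547574834782 [ 0.1  0.1 -1. ]
top [([296.7, 107.7], 257), ([268.9, 170.6], 8), ([272.8, 169.5], 4), ([340.0, 184.5], 4), ([345.7, 185.1], 7)]
scene [([287.0, 127.6], 19), ([321.5, 159.3], 31), ([341.5, 170.0], 18), ([338.9, 209.9], 8), ([342.2, 212.5], 11), ([341.2, 215.8], 5)]
wrist [([307.3, 27.8], 1432), ([102.8, 71.3], 256), ([618.3, 136.4], 1984), ([227.1, 127.8], 29), ([221.7, 135.3], 15), ([232.0, 208.7], 39), ([134.2, 269.8], 164)]
X from clip 0.11700440616566739
```

Request:
send_rows(newtons=20, steps=[-0.3,0,-0.1,-0.2,0,-0.3,0,-0.1,-0.2,0,-0.3,0,0,0,0,-0.33,0,0,0,0,-0.36,0,0,0,0,-0.4,0,0,0,0,-0.5,0,0,0,0,-0.6,0,0,0,0,-0.6,0,0,0,0,-0.6,0,0,0,0])

```text
clock: 22.7
position: [0.6007, -0.0619, 0.2697]
ee_rot: [0.0, 0.775, 0.631, 0.0]
contact_force: [1.4, -0.4, 3.4]
width: 0.0269
gripper_force: 20.5
```

```bash
python3 lat.py|grep -v pred
python3 - <<'E'
from h import *
p=get_state()["position"];print("X from clip",(p-np.array([.4872,-.0382,0]))@[.979,-.203,0])
E
```

```text
[ 0.60071739 -0.06185893  0.26966665] 22.7 0.026885435522388604 20.508093223907053 [ 1.4 -0.4  3.4]
top [([296.7, 107.7], 257), ([269.4, 170.5], 10), ([340.6, 184.4], 5), ([346.2, 185.4], 5)]
scene [([287.4, 126.8], 20), ([321.5, 159.6], 31), ([341.5, 170.0], 16), ([338.9, 209.9], 8), ([342.2, 212.5], 11), ([341.5, 216.0], 4)]
wrist [([309.7, 30.3], 1111), ([617.3, 126.6], 2339), ([106.3, 72.0], 250), ([228.0, 126.7], 22), ([224.4, 134.8], 18), ([232.9, 207.4], 39), ([136.8, 268.1], 165)]
X from clip 0.1158511243939996
```

The lid is gripped at 20 N. The tool's position gives 1.46 rad and the latches in the scene view give about 1.455, which agrees with the 1.45 balance point, so I hand in.

```bash
python3 -c "
from rig import sign_off
print(sign_off())"
```

```text
the job is handed in; nothing more can be done
None
```

The cutter is down in the yellow clip with the red jaw closed over it and has been let go; the lid is gripped at 20 N at about 1.46 rad (balance point 1.45), and the job was handed in at about 23 s.

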